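# File the stray slide box on end in the slot that is free and not reserved

### The arm

A 6-joint arm with a two-finger parallel gripper is mounted at the origin on a cart in front of the work surface, level with it; the furniture and walls round the work are solid. World frame = base frame: x ahead of the robot, y to its left, z up, the work surface at z = 0. Lengths are in m, angles in rad, forces in N, time in s.
With the tool pointing down it reaches from about 0.25 to 0.775 m from the base axis. Payload 4 kg.
Tool frame: the origin (TCP) lies at the centre of the arm's flange, where the gripper is bolted on; the fingertips stand 199 mm ahead of it and the grasp point (between the pads) lies 180 mm ahead of it (robot.tcp_to_tips is the z of the fingertips in the tool frame, in m); z points along the fingers, y is the line along which they close (so a half turn about z gives the same grasp; the last joint's range is limited). The gripper opens to 94 mm and grips with 3 to 60 N. Pads are 16 mm wide; open, the fingers measure 119 mm over their backs; the gripper's body (75 mm by 177 mm) begins 78 mm behind the grasp point.
Start: joints at [1.084, 0.087, 1.371, -0, 1.684, -0.103], TCP at [0.206, 0.51, 0.405] pointing down, gripper open.
Joint ranges: [-3.1, 3.1], [-0.76, 2.03], [0.27, 2.55], [-1.08, 4.22], [0.17, 2.65], [-2.57, 2.57]. Speed limits (rad/s): [2.79, 2.79, 3.14, 3.14, 3.14, 3.14].

### API

Orientations are given as [roll, pitch, yaw] about the fixed x, y, z axes, in that order (R = Rz(yaw) Ry(pitch) Rx(roll)).
In Python, from bench import robot gives the robot as it stands.
- The arm moves only by the tool play_rows, never from a script. Its arguments are lists of equal length, an entry for each row: "translation": the shift along the tool's x, y, z scaled (see below), a list of three; "twist": the turn, a rotation vector about the tool's x, y, z scaled (see below), a list of three; "gripper": the opening, from -1 (shut) to 1 (fully open). A call has 1 to 8 rows; each row shifts and turns the commanded pose from where the row before left it, along the tool's axes as they then stand; what a row does not reach is not made up. The controller multiplies each number of a shift by 0.04 m and each number of a turn by 0.1 rad. A row lasts 1/10 s, in which the tool goes at most 50 mm and 8.59 degrees, less where a joint would pass 70% of its speed; a pose out of reach is approached as far as the arm can. A call with a number of a shift or a turn outside -1 to 1 is refused whole. A call with a gripper value outside its range is refused whole. The fingers move at their own pace and stop on an object; the grip force is fixed at half the most. Time passes only in rows, so rows that do not move let the fingers close. It gives the time, the measured TCP pose, the force, the opening and the grip force at its end, in the units of the state.
- robot.get_obs(): the state, without advancing time (a new reading comes with each control period).
- robot.snapshot(name): name is "side" or "top" or "wrist"; returns the picture (384x512x3 uint8, red, green, blue); there is no depth.
- robot.camera_model(name): a dict with "camera_matrix" (3x3 intrinsics, pixels), "rvec" (rotation vector, rad) and "tvec" (3), from world to camera coordinates, as OpenCV has them. Camera axes: x right, y down, z forward; pixel columns grow to the right and rows downward; lengths in m; the calibration is good to about 2 mm. A picture is of the moment at which its call begins: read the wrist's pose just before it. camera_model takes no time and is no camera call; for the wrist camera it gives the pose at the moment of the call.
- robot.close_job(): hands the job in; it is judged then, once.
Trained networks look in the newest picture that a camera, given by its name, has taken for a name from the list of things; names that differ only in an ending like _2 or _b are one class to them, and where a whole thing is asked for, a point or a joint stands for the part that bears it (a point fixed in the world has none). Each returns a list of dicts, best first, with "score" (0 to 1); they miss things now and then, are a little off and sometimes report something else, mostly with a low value. They report only what shows in the picture. A call takes as long as a camera call. They do not tell look-alikes from the thing itself.
- robot.recognise(name, camera): "centre" ([x, y, z] in m, in world coordinates, good to about 4 mm: the middle of the surface that is visible of it).
- robot.spot_point(name, camera): "centre" ([x, y, z] in m, in world coordinates, good to about 4 mm: a listed point, or the origin of a listed thing).
The state is a dict: "time": time; "joint_positions": joint angles; "qvel": joint speeds; "joint_torque": joint torques, N m; "tool_pos": TCP position; "ee_rot": TCP orientation; "wrist_force": force on the tool from outside, world axes, zero at the start; "wrist_torque": the same for the moment, N m; "width": finger opening in m; "finger_force": force on a finger pad.
Only numpy, scipy, OpenCV 4.12 (cv2) and the standard library are available. Lean on these libraries where they do the work, as an engineer would, in place of code of your own. Each camera call takes 0.05 s, during which the arm holds its last target. There are 200 camera calls.

### The job

A slide box has been left lying flat near the front of the bench, left of the rack: file it in the rack, standing on end like the other two, in the empty slot that is not reserved (a red tag marks the reserved one). The hand that tips it up will not fit into the rack, so first stand the box on its end on the open bench, clear of the rack, and let go; then take it afresh and lower it into the slot until it stands on the slot's floor. Set it down rather than drop it, never put it in the reserved slot, and leave the filed boxes and everything else on the bench as they are.

Things in the scene. Friction and masses are not known exactly. Their poses are not given: they have to be found in the camera images.
- flat_box_center (a point): white cardboard slide box, 58 (its x) x 80 (its y) x 24 (its z) mm, solid and shut, about 0.16 kg (varies); it lies flat on the bench outside the rack at the start, and is the one to be filed. The point is its centre; z is the 24 mm way, y the 80 mm way (up or down once it stands on end)
- flat_box: the same box; origin at the centre of its 58 x 80 mm underside. The open bench round it is bounded by fixed equipment: a block heater 130 mm high to its left (beyond x = 0.52 and y = 0.28 m), a water bath 260 mm high behind (beyond x = 0.72 m), and a 10 mm thick cord behind the rack (x = 0.58 m)
- rack: grey filing rack, 90 (x) x 180 (y) x 36 mm, fixed to the bench, origin at the centre of its underside, z up; four slots side by side along its y, at y = +63, +21, -21, -63 mm. Each slot is an open-topped pocket 66 mm (x) by 30 mm (y), its floor 4 mm above the bench, its walls 12 mm thick and up to 36 mm high, so a box stands in it only on end: 80 mm upright, 58 mm along the rack's x, 24 mm along its y; its upper 48 mm stand out of the slot
- slot0 (a point): centre of the floor of slot 0 (rack y = +63 mm)
- slot1 (a point): centre of the floor of slot 1 (rack y = +21 mm)
- slot2 (a point): centre of the floor of slot 2 (rack y = -21 mm)
- slot3 (a point): centre of the floor of slot 3 (rack y = -63 mm)
- red_slot (a point): centre of the floor of the reserved slot: the slot with the red tag (a 28 mm wide red plate on the slot's front wall, with a red strip over the wall, 2 mm high, and red slot floor). The tag changes place between starts. The other empty slot has a tag of the same shape in blue
- filed_a_center (a point): white cardboard slide box, 58 (its x) x 80 (its y) x 24 (its z) mm, solid and shut, about 0.16 kg (varies); already filed, standing on end in one of the slots; the point is its centre, y is the upright 80 mm way
- filed_b_center (a point): a second filed box, the same in every way, in another of the slots
- filed_a: the first filed box; origin at the centre of one 58 x 80 mm face
- filed_b: the second filed box; origin likewise
- jar: bystander: white jar with yellow lid, 66 x 66 x 118 mm, origin at its underside
- timer: bystander: small white timer, 64 x 68 x 18 mm, origin at its underside
- dropper: bystander: small white bottle with yellow cap, 33 x 33 x 72 mm, origin at its underside
- tape: bystander: roll of masking tape, 104 x 102 x 25 mm, origin at its underside
- pen: bystander: blue and white pen, 9 x 150 x 10 mm, lying along its y, origin at its underside
- dish: bystander: petri dish, 89 x 89 x 16 mm, origin at its underside
There are look-alikes about, which are no part of the job. Leave any yellow look-alike of the filed_b alone.

How it is judged:
By the outcome, as a careful person would: the job done as asked, in the order asked, and still so for the second after the job is handed in, with the robot touching nothing.
It also fails if it takes over 64 s, if anything falls off the work surface, if the arm or the gripper's body presses on something with over 40 N, if the wrist force passes 120 N, or if a joint passes its speed limit or range.

## Working session

There is one attempt and no reset: what is moved stays moved. The work goes in short steps, Python scripts to look and compute and a tool call to move; the robot and the scene stay as the last step left them, time stands still between calls to the robot, and variables do not carry over. Pictures are saved under pics/ and viewed, at most 10 in all, crops included, and the job is handed in when it is done.

Besides the shell and the picture viewer there is one more tool, called after ">>>" by a JSON object that holds its "name" and its "arguments", one argument or row to a line. play_rows: Moves the arm, as the interface text tells. Its arguments: {"type":"object","properties":{"translation":{"type":"array","items":{"type":"array","items":{"type":"number","minimum":-1,"maximum":1}}},"twist":{"type":"array","items":{"type":"array","items":{"type":"number","minimum":-1,"maximum":1}}},"gripper":{"type":"array","items":{"type":"number"}}},"required":["translation","twist","gripper"]}

```bash
ls; mkdir -p pics; cat > h.py <<'E'
import numpy as np, cv2
from bench import robot
from scipy.spatial.transform import Rotation as Ro
def snap(c,n):
    im=robot.snapshot(c); cv2.imwrite(f'pics/{n}.png',im[:,:,::-1]); return im
def cam(c):
    m=robot.camera_model(c); K=np.array(m['camera_matrix']);R=cv2.Rodrigues(np.array(m['rvec'],float))[0];t=np.array(m['tvec'],float).ravel(); return K,R,t
def proj(c,P):
    K,R,t=cam(c); p=(K@(R@np.atleast_2d(P).T+t[:,None])).T; return p[:,:2]/p[:,2:]
def unproj(c,uv,z):
    K,R,t=cam(c); d=R.T@np.linalg.inv(K)@np.array([uv[0],uv[1],1.]); o=-R.T@t; return o+d*(z-o[2])/d[2]
E
python3 - <<'E'
from h import *
a=snap('top','top0'); b=snap('side','side0')
cv2.imwrite('pics/both.png',cv2.resize(np.vstack([a,b]),(400,600))[:,:,::-1])
for n in ['flat_box_center','slot0','slot1','slot2','slot3','red_slot','filed_a_center','rack','jar','timer','dropper','tape','pen','dish']:
    for c in ['top','side']:
        r=robot.spot_point(n,c); print(n,c,[(np.round(q['centre'],3).tolist(),round(q['score'],2)) for q in r[:4]])
for c in ['top','side']:
    K,R,t=cam(c); print(c,-R.T@t,R[2])
print(robot.get_obs())
E
```

```text
pics
flat_box_center top [([0.506, 0.108, 0.009], 0.71)]
flat_box_center side [([0.505, 0.103, 0.009], 0.72), ([0.39, 0.46, 0.001], 0.57)]
slot0 top [([0.452, -0.16, 0.007], 0.87), ([0.433, -0.287, 0.004], 0.82), ([0.389, 0.461, 0.001], 0.65), ([0.445, -0.245, 0.008], 0.64)]
slot0 side [([0.444, -0.246, 0.004], 0.81), ([0.446, -0.204, 0.004], 0.77), ([0.453, -0.159, 0.004], 0.76), ([0.436, -0.288, 0.006], 0.76)]
slot1 top [([0.452, -0.16, 0.007], 0.87), ([0.433, -0.287, 0.004], 0.82), ([0.389, 0.461, 0.001], 0.65), ([0.445, -0.245, 0.008], 0.64)]
slot1 side [([0.444, -0.246, 0.004], 0.81), ([0.446, -0.204, 0.004], 0.77), ([0.453, -0.159, 0.004], 0.76), ([0.436, -0.288, 0.006], 0.76)]
slot2 top [([0.452, -0.16, 0.007], 0.87), ([0.433, -0.287, 0.004], 0.82), ([0.389, 0.461, 0.001], 0.65), ([0.445, -0.245, 0.008], 0.64)]
slot2 side [([0.444, -0.246, 0.004], 0.81), ([0.446, -0.204, 0.004], 0.77), ([0.453, -0.159, 0.004], 0.76), ([0.436, -0.288, 0.006], 0.76)]
slot3 top [([0.452, -0.16, 0.007], 0.87), ([0.433, -0.287, 0.004], 0.82), ([0.389, 0.461, 0.001], 0.65), ([0.445, -0.245, 0.008], 
[... 1384 characters left out ...]
, 'joint_positions': array([ 1.08391580e+00,  8.72334165e-02,  1.37067730e+00, -1.04213922e-05,
        1.68360809e+00, -1.03100599e-01]), 'qvel': array([-4.59803135e-04, -3.11425732e-05, -8.33588941e-05, -2.39039820e-05,
        3.10079880e-04, -1.12752589e-04]), 'joint_torque': array([-6.18273189e-04, -3.40039265e+01, -3.02586937e+01,  7.17071258e-02,
        2.38438969e-02, -1.38660394e-05]), 'tool_pos': array([0.20594691, 0.50999855, 0.40469912]), 'ee_rot': array([3.14152026e+00, 1.79003211e-05, 2.75781155e+00]), 'wrist_force': array([-0.44876611,  0.65870468,  0.09371989]), 'wrist_torque': array([ 0.0169906 ,  0.05869491, -0.0253289 ]), 'finger_force': 0.0, 'width': 0.09392834193608758}
```

View pics/top0.png

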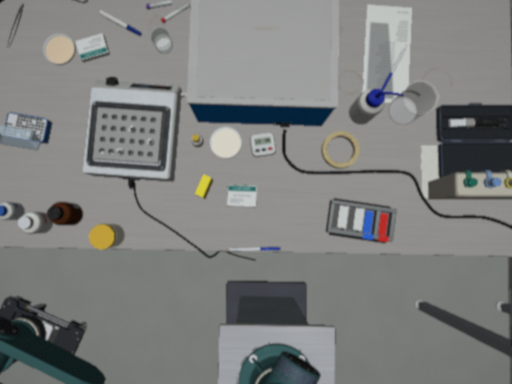

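View pics/side0.png

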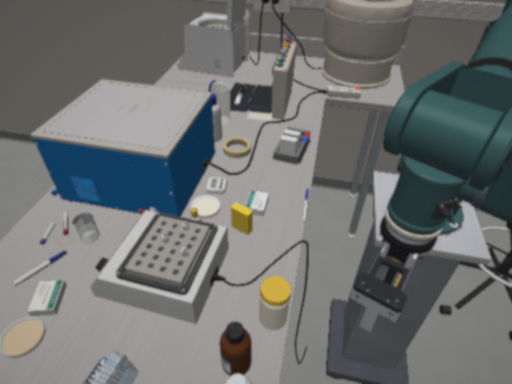

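The top view shows the white flat box at about (242,195), with a yellow look-alike at (204,186). The rack is at (361,221), with its slots left to right holding box, box, blue and red, so the target is slot2. Next I'll get the box yaw and the look-alike's height.

```bash
python3 - <<'E'
from h import *
a=cv2.imread('pics/top0.png'); b=cv2.imread('pics/side0.png')
A=cv2.resize(a[160:265,180:320],None,fx=4,fy=4,interpolation=cv2.INTER_CUBIC)
B=cv2.resize(b[165:255,190:320],None,fx=4,fy=4,interpolation=cv2.INTER_CUBIC)
o=np.zeros((420+0,800,3),np.uint8)
w=np.hstack([cv2.resize(A,(480,360)),cv2.resize(B,(320,222)).copy() if 0 else cv2.copyMakeBorder(cv2.resize(B,(320,222)),0,138,0,0,0)])
cv2.imwrite('pics/crop.png',w)
hsv=cv2.cvtColor(a,cv2.COLOR_BGR2HSV)
g=a.min(2)[175:215,220:265]; m=np.zeros(a.shape[:2],np.uint8)
lab=cv2.cvtColor(a[175:215,222:262],cv2.COLOR_BGR2GRAY)
m=(hsv[...,2]>185).astype(np.uint8); m[:175]=0;m[215:]=0;m[:,:222]=0;m[:,262:]=0
ys,xs=np.nonzero(m); r=cv2.minAreaRect(np.c_[xs,ys].astype(np.float32)); print(r,len(xs), hsv[190:200,215:270:3,2])
bx=cv2.boxPoints(r); P=[unproj('top',p,0.024) for p in bx]; print(np.round(P,3))
for p in P: pass
print([np.linalg.norm(P[i]-P[i-1]) for i in range(4)], [np.degrees(np.arctan2(*(P[i]-P[i-1])[1::-1])) for i in range(4)])
ym=((hsv[...,0]>20)&(hsv[...,0]<35)&(hsv[...,1]>150)).astype(np.uint8); ym[:170]=0; ym[205:]=0; ym[:,:190]=0; ym[:,220:]=0
ys,xs=np.nonzero(ym); c=(xs.mean(),ys.mean()); print('yellow',c,[unproj('top',c,z) for z in (.0,.04,.08)])
hs=cv2.cvtColor(b,cv2.COLOR_BGR2HSV); sm=((hs[...,0]>20)&(hs[...,0]<35)&(hs[...,1]>150)); sm[:195]=0; sm[240:]=0; sm[:,:225]=0;sm[:,260:]=0
ys,xs=np.nonzero(sm); print('side',xs.min(),xs.max(),ys.min(),ys.max())
for z in (0,.058,.08): print(proj('side',unproj('top',c,.06)*[1,1,0]+[0,0,z]))
E
```

```text
((241.5, 198.5), (13.0, 27.0), 90.0) 319 [[144 145 144 143 152 149 148 147 145 141 140 140 128 125 152 144 145 144
  144]
 [144 145 144 144 157 180 178 174 172 170 167 165 162 160 153 144 145 144
  144]
 [144 146 146 145 156 197 194 194 192 191 193 191 190 188 155 145 146 145
  145]
 [145 145 145 144 155 202 196 196 195 196 198 197 200 200 156 146 145 145
  147]
 [146 146 145 145 157 201 192 190 188 190 191 192 200 200 153 145 146 146
  146]
 [145 146 145 145 159 201 191 186 184 183 186 184 199 201 152 146 145 146
  146]
 [147 147 146 146 166 201 194 192 190 188 189 186 198 201 151 145 146 144
  146]
 [146 146 146 145 170 198 193 193 195 194 198 195 201 200 149 145 145 144
  145]
 [146 145 147 146 172 194 187 189 191 193 201 200 201 200 149 146 146 146
  145]
 [145 146 144 144 175 188 181 184 184 188 201 202 201 199 148 146 146 146
  145]]
[[0.515 0.142 0.024]
 [0.516 0.068 0.024]
 [0.481 0.067 0.024]
 [0.479 0.141 0.024]]
[np.float64(0.03572375139553359), np.float64(0.07419997445348073), np.float64(0.035743600137962746), np.float64(0.07405312465910412)] [np.float64(1.325541615036622), np.float64(-88.85894558430321), np.float64(-178.90996073850704), np.float64(91.12556488821116)]
yellow (np.float64(203.4387755102041), np.float64(185.95408163265307)) [array([0.53193333, 0.21211317, 0.        ]), array([0.52894434, 0.20834394, 0.04      ]), array([0.52595534, 0.20457471, 0.08      ])]
side 232 251 204 232
[[241.22863423 228.47397872]]
[[240.97898454 214.22457154]]
[[240.87930114 208.53488104]]
```

View pics/crop.png

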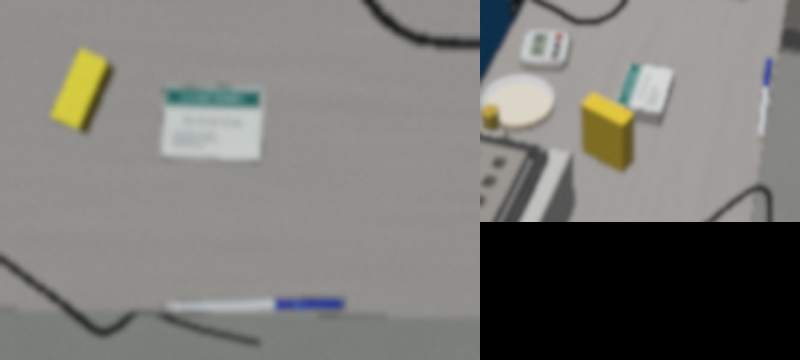

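The crop shows the flat box label-up, with its long side along world y and almost no yaw. The yellow box stands on end about 0.10 m to the left. I'll write a row planner and go above the box.

```bash
cat >> h.py <<'E'
def tool(beta,lean=0):
    "closing axis at world angle beta; lean>0: tool tip swings toward tool +x... rotation about tool y"
    y=np.array([np.cos(beta),np.sin(beta),0]); z=np.array([0,0,-1.]); x=np.cross(y,z)
    return np.c_[x,y,z]@Ro.from_rotvec([0,lean,0]).as_matrix()
def cur():
    o=robot.get_obs(); return o['tool_pos'].copy(), Ro.from_euler('xyz',o['ee_rot']).as_matrix(), o
def plan(g,Rt,n,grip=1,p=None,R=None):
    "rows that bring the grasp point (TCP+0.18z) to g, with rotation Rt; path straight at the grasp point"
    if p is None: p,R,_=cur()
    dv=Ro.from_matrix(R.T@Rt).as_rotvec()
    g0=p+.18*R[:,2]; T=[];W=[]
    for i in range(1,n+1):
        Ri=R@Ro.from_rotvec(dv/ (n-i+1)).as_matrix() if 0 else R@Ro.from_rotvec(dv/n).as_matrix()
        pi=g0+(g-g0)*i/n-.18*Ri[:,2]
        t=np.round(R.T@(pi-p)/.04,2); w=np.round(dv/n/.1,2)
        T.append(t.tolist());W.append(w.tolist())
        p=p+R@t*.04; R=R@Ro.from_rotvec(w*.1).as_matrix()
    print('T',T);print('W',W[0],'x',n,'max',np.abs(T).max()); return p,R
def st():
    p,R,o=cur(); print('t',round(o['time'],2),'q',np.round(o['joint_positions'],2),'g',np.round(p+.18*R[:,2],4),'y',np.round(R[:,1],3),'z',np.round(R[:,2],3),'w',round(o['width'],4),'F',np.round(o['wrist_force'],1))
E
python3 - <<'E'
from h import *
st(); plan(np.array([.506,.107,.14]),tool(0),16)
K,R,t=cam('wrist'); p,Rt,_=cur(); print(Rt.T@(-R.T@t-p), Rt.T@R.T)
E
```

```text
t 1.5 q [ 1.08  0.09  1.37 -0.    1.68 -0.1 ] g [0.206  0.51   0.2247] y [0.374 0.927 0.   ] z [ 0.  0. -1.] w 0.0939 F [-0.4  0.7  0.1]
T [[-0.67, -0.41, 0.13], [-0.7, -0.36, 0.13], [-0.72, -0.3, 0.14], [-0.75, -0.25, 0.13], [-0.76, -0.2, 0.13], [-0.77, -0.14, 0.13], [-0.78, -0.08, 0.14], [-0.78, -0.02, 0.13], [-0.79, 0.04, 0.13], [-0.78, 0.09, 0.13], [-0.77, 0.15, 0.14], [-0.76, 0.21, 0.13], [-0.74, 0.26, 0.13], [-0.71, 0.32, 0.13], [-0.7, 0.36, 0.13], [-0.66, 0.42, 0.14]]
W [0.0, -0.0, 0.74] x 16 max 0.79
[0.072071   0.00029585 0.0206297 ] [[-6.70317088e-04 -9.68584140e-01 -2.48685171e-01]
 [ 9.99999266e-01 -9.00247954e-04  8.10861756e-04]
 [-1.00926615e-03 -2.48684445e-01  9.68584033e-01]]
```

>>> {"name": "play_rows", "arguments": {
  "translation": [
    [-0.67,-0.41,0.13],
    [-0.7,-0.36,0.13],
    [-0.72,-0.3,0.14],
    [-0.75,-0.25,0.13],
    [-0.76,-0.2,0.13],
    [-0.77,-0.14,0.13],
    [-0.78,-0.08,0.14],
    [-0.78,-0.02,0.13]
  ],
  "twist": [
    [0,0,0.74],
    [0,0,0.74],
    [0,0,0.74],
    [0,0,0.74],
    [0,0,0.74],
    [0,0,0.74],
    [0,0,0.74],
    [0,0,0.74]
  ],
  "gripper": [1,1,1,1,1,1,1,1]
}}

```text
time: 2.3
tool_pos: [0.3563, 0.3075, 0.3622]
ee_rot: [3.141, -0.0, 2.163]
wrist_force: [0.8, 0.6, 0.1]
width: 0.0942
finger_force: 0.0
```

>>> {"name": "play_rows", "arguments": {
  "translation": [
    [-0.79,0.04,0.13],
    [-0.78,0.09,0.13],
    [-0.77,0.15,0.14],
    [-0.76,0.21,0.13],
    [-0.74,0.26,0.13],
    [-0.71,0.32,0.13],
    [-0.7,0.36,0.13],
    [-0.66,0.42,0.14]
  ],
  "twist": [
    [0,0,0.74],
    [0,0,0.74],
    [0,0,0.74],
    [0,0,0.74],
    [0,0,0.74],
    [0,0,0.74],
    [0,0,0.74],
    [0,0,0.74]
  ],
  "gripper": [1,1,1,1,1,1,1,1]
}}

```text
time: 3.1
tool_pos: [0.5065, 0.1058, 0.3199]
ee_rot: [3.141, -0.0, 1.571]
wrist_force: [0.6, -0.4, 0.7]
width: 0.094
finger_force: 0.0
```

>>> {"name": "play_rows", "arguments": {
  "translation": [
    [0,0,0],
    [0,0,0]
  ],
  "twist": [
    [0,0,0],
    [0,0,0]
  ],
  "gripper": [1,1]
}}

```text
time: 3.3
tool_pos: [0.5059, 0.1067, 0.3197]
ee_rot: [-3.141, -0.001, 1.573]
wrist_force: [0.9, -0.9, -0.8]
width: 0.0939
finger_force: 0.0
```

```bash
python3 - <<'E'
from h import *
st(); a=snap('wrist','w0')
r=robot.spot_point('flat_box_center','wrist'); print([(np.round(q['centre'],4),round(q['score'],2)) for q in r])
hsv=cv2.cvtColor(a,cv2.COLOR_RGB2HSV); 
for z in (0,.024): print(proj('wrist',np.array([[.506+dx,.107+dy,z] for dx,dy in ((-.029,-.04),(-.029,.04),(.029,.04),(.029,-.04))])))
E
```

```text
t 3.3 q [0.1  0.05 1.58 0.   1.51 0.1 ] g [0.5057 0.1069 0.1397] y [ 1.     0.002 -0.001] z [-0.001  0.001 -1.   ] w 0.0939 F [ 0.9 -0.9 -0.8]
[(array([0.5034, 0.1051, 0.0043]), 0.74)]
[[227.95583901 224.40299991]
 [226.42446233 147.24698386]
 [285.85109514 147.47121792]
 [283.68019161 224.60832006]]
[[225.76552991 233.2459643 ]
 [223.94693599 150.20788417]
 [288.39459773 150.45084391]
 [285.88166166 233.46685433]]
```

View pics/w0.png

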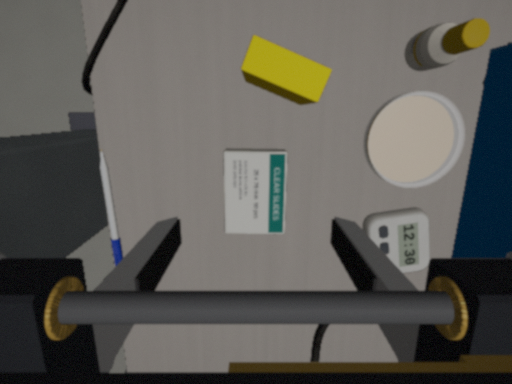

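The wrist view shows the box top with corners at about (224,151), (284,151), (286,234) and (226,234). That matches the projected estimate, so the centre is about (0.505, 0.106) with yaw near 0. Next I'll lean the tool while descending.

```bash
python3 - <<'E'
from h import *
p,R=plan(np.array([.505,.106,.08]),tool(0,-.32),6)
plan(np.array([.505,.106,.0235]),tool(0,-.32),4,p=p,R=R)
E
```

```text
T [[0.23, -0.0, 0.26], [0.25, -0.0, 0.25], [0.25, -0.0, 0.26], [0.27, -0.01, 0.25], [0.29, 0.0, 0.26], [0.29, -0.0, 0.25]]
W [0.0, -0.53, 0.01] x 6 max 0.29
T [[0.11, -0.0, 0.33], [0.12, -0.0, 0.34], [0.12, -0.0, 0.33], [0.11, -0.0, 0.34]]
W [0.0, -0.01, -0.0] x 4 max 0.34
```

>>> {"name": "play_rows", "arguments": {
  "translation": [
    [0.23,0,0.26],
    [0.25,0,0.25],
    [0.25,0,0.26],
    [0.27,-0.01,0.25],
    [0.29,0,0.26],
    [0.29,0,0.25],
    [0,0,0],
    [0,0,0]
  ],
  "twist": [
    [0,-0.53,0.01],
    [0,-0.53,0.01],
    [0,-0.53,0.01],
    [0,-0.53,0.01],
    [0,-0.53,0.01],
    [0,-0.53,0.01],
    [0,0,0],
    [0,0,0]
  ],
  "gripper": [1,1,1,1,1,1,1,1]
}}

```text
time: 4.2
tool_pos: [0.505, 0.1623, 0.251]
ee_rot: [3.141, 0.317, 1.57]
wrist_force: [-0.6, -0.7, 0.2]
width: 0.0935
finger_force: 0.0
```

```bash
python3 - <<'E'
from h import *
st(); plan(np.array([.505,.106,.0235]),tool(0,-.32),4)
E
```

```text
t 4.2 q [ 0.29  0.17  1.61 -0.31  1.46  0.34] g [0.5051 0.1062 0.08  ] y [ 1.    -0.001  0.001] z [ 0.001 -0.312 -0.95 ] w 0.0935 F [-0.6 -0.7  0.2]
T [[0.11, -0.0, 0.34], [0.12, -0.0, 0.33], [0.11, -0.0, 0.34], [0.12, -0.0, 0.33]]
W [0.0, -0.01, -0.0] x 4 max 0.34
```

>>> {"name": "play_rows", "arguments": {
  "translation": [
    [0.11,0,0.34],
    [0.12,0,0.33],
    [0.11,0,0.34],
    [0.12,0,0.33],
    [0,0,0]
  ],
  "twist": [
    [0,0,0],
    [0,0,0],
    [0,0,0],
    [0,0,0],
    [0,0,0]
  ],
  "gripper": [1,1,1,1,1]
}}

```text
time: 4.7
tool_pos: [0.5053, 0.1617, 0.1922]
ee_rot: [-3.141, 0.319, 1.568]
wrist_force: [0.4, 0.4, -0.1]
width: 0.0941
finger_force: 0.1
```

>>> {"name": "play_rows", "arguments": {
  "translation": [
    [0,0,0],
    [0,0,0],
    [0,0,0],
    [0,0,0],
    [0,0,0],
    [0,0,0],
    [0,0,0],
    [0,0,0]
  ],
  "twist": [
    [0,0,0],
    [0,0,0],
    [0,0,0],
    [0,0,0],
    [0,0,0],
    [0,0,0],
    [0,0,0],
    [0,0,0]
  ],
  "gripper": [-1,-1,-1,-1,-1,-1,-1,-1]
}}

```text
time: 5.5
tool_pos: [0.5054, 0.1621, 0.1941]
ee_rot: [3.141, 0.318, 1.568]
wrist_force: [-0.3, -0.2, 0.4]
width: 0.0577
finger_force: 30.0
```

```bash
python3 - <<'E'
from h import *
st(); p,R=plan(np.array([.505,.10,.10]),tool(0,-.32),4)
print('tip'); p,R=plan(np.array([.47,.04,.12]),tool(0,-.32+np.pi/2),20,p=p,R=R)
E
```

```text
t 5.5 q [ 0.29  0.23  1.66 -0.31  1.36  0.38] g [0.5054 0.1058 0.0231] y [ 1.    -0.003  0.001] z [-0.    -0.313 -0.95 ] w 0.0577 F [-0.3 -0.2  0.4]
T [[-0.18, -0.0, -0.45], [-0.18, -0.0, -0.44], [-0.18, -0.01, -0.44], [-0.19, 0.0, -0.45]]
W [-0.0, -0.01, -0.01] x 4 max 0.45
tip
T [[-0.43, -0.04, 0.01], [-0.44, -0.05, 0.01], [-0.43, -0.04, 0.0], [-0.43, -0.05, -0.0], [-0.43, -0.04, -0.01], [-0.43, -0.04, -0.02], [-0.42, -0.05, -0.02], [-0.43, -0.04, -0.03], [-0.41, -0.04, -0.03], [-0.42, -0.05, -0.04], [-0.41, -0.04, -0.04], [-0.41, -0.05, -0.05], [-0.4, -0.04, -0.05], [-0.39, -0.04, -0.05], [-0.39, -0.05, -0.06], [-0.39, -0.04, -0.06], [-0.38, -0.05, -0.06], [-0.37, -0.04, -0.06], [-0.37, -0.04, -0.06], [-0.36, -0.05, -0.07]]
W [-0.0, 0.79, 0.0] x 20 max 0.44
```

>>> {"name": "play_rows", "arguments": {
  "translation": [
    [-0.18,0,-0.45],
    [-0.18,0,-0.44],
    [-0.18,0,-0.44],
    [-0.19,0,-0.45]
  ],
  "twist": [
    [0,0,0],
    [0,0,0],
    [0,0,0],
    [0,0,0]
  ],
  "gripper": [-1,-1,-1,-1]
}}

```text
time: 5.9
tool_pos: [0.5052, 0.1566, 0.271]
ee_rot: [3.142, 0.318, 1.568]
wrist_force: [1.0, 0.0, -1.4]
width: 0.0576
finger_force: 30.0
```

```bash
python3 - <<'E'
from h import *
st(); p,R=plan(np.array([.44,.15,.12]),tool(.35,-.32+np.pi/2),22)
E
```

```text
t 5.9 q [ 0.28  0.15  1.59 -0.31  1.5   0.32] g [0.505  0.1003 0.1   ] y [ 1.    -0.003  0.   ] z [-0.001 -0.313 -0.95 ] w 0.0576 F [ 1.   0.  -1.4]
T [[-0.27, -0.04, -0.03], [-0.26, -0.03, -0.02], [-0.27, -0.04, -0.02], [-0.25, -0.03, -0.02], [-0.26, -0.03, -0.01], [-0.25, -0.03, -0.0], [-0.25, -0.04, -0.0], [-0.25, -0.03, 0.0], [-0.25, -0.03, 0.01], [-0.24, -0.02, 0.02], [-0.25, -0.03, 0.02], [-0.24, -0.03, 0.02], [-0.25, -0.02, 0.03], [-0.24, -0.02, 0.04], [-0.25, -0.03, 0.04], [-0.25, -0.02, 0.05], [-0.25, -0.02, 0.05], [-0.25, -0.02, 0.06], [-0.25, -0.01, 0.06], [-0.26, -0.02, 0.06], [-0.26, -0.01, 0.07], [-0.26, -0.01, 0.08]]
W [0.08, 0.7, -0.16] x 22 max 0.27
```

>>> {"name": "play_rows", "arguments": {
  "translation": [
    [-0.27,-0.04,-0.03],
    [-0.26,-0.03,-0.02],
    [-0.27,-0.04,-0.02],
    [-0.25,-0.03,-0.02],
    [-0.26,-0.03,-0.01],
    [-0.25,-0.03,0],
    [-0.25,-0.04,0],
    [-0.25,-0.03,0]
  ],
  "twist": [
    [0.08,0.7,-0.16],
    [0.08,0.7,-0.16],
    [0.08,0.7,-0.16],
    [0.08,0.7,-0.16],
    [0.08,0.7,-0.16],
    [0.08,0.7,-0.16],
    [0.08,0.7,-0.16],
    [0.08,0.7,-0.16]
  ],
  "gripper": [-1,-1,-1,-1,-1,-1,-1,-1]
}}

```text
time: 6.7
tool_pos: [0.4983, 0.0754, 0.2811]
ee_rot: [-3.073, -0.249, 1.676]
wrist_force: [0.7, -0.1, -1.8]
width: 0.0577
finger_force: 30.0
```

>>> {"name": "play_rows", "arguments": {
  "translation": [
    [-0.25,-0.03,0.01],
    [-0.24,-0.02,0.02],
    [-0.25,-0.03,0.02],
    [-0.24,-0.03,0.02],
    [-0.25,-0.02,0.03],
    [-0.24,-0.02,0.04],
    [-0.25,-0.03,0.04],
    [-0.25,-0.02,0.05]
  ],
  "twist": [
    [0.08,0.7,-0.16],
    [0.08,0.7,-0.16],
    [0.08,0.7,-0.16],
    [0.08,0.7,-0.16],
    [0.08,0.7,-0.16],
    [0.08,0.7,-0.16],
    [0.08,0.7,-0.16],
    [0.08,0.7,-0.16]
  ],
  "gripper": [-1,-1,-1,-1,-1,-1,-1,-1]
}}

```text
time: 7.5
tool_pos: [0.4988, 0.0109, 0.2367]
ee_rot: [-3.059, -0.816, 1.773]
wrist_force: [0.5, -1.3, -1.0]
width: 0.0581
finger_force: 30.0
```

```bash
python3 - <<'E'
from h import *
st(); p,R=plan(np.array([.44,.15,.12]),tool(.35,-.32+np.pi/2),6)
E
```

```text
t 7.5 q [-0.28  0.21  1.67  0.66  1.75 -0.57] g [0.458  0.136  0.1138] y [ 0.964  0.259 -0.057] z [-0.227  0.695 -0.682] w 0.0581 F [ 0.5 -1.3 -1. ]
T [[-0.25, -0.02, 0.05], [-0.26, -0.02, 0.06], [-0.26, -0.02, 0.06], [-0.26, -0.01, 0.07], [-0.27, -0.02, 0.07], [-0.27, -0.01, 0.07]]
W [0.08, 0.72, -0.16] x 6 max 0.27
```

>>> {"name": "play_rows", "arguments": {
  "translation": [
    [-0.25,-0.02,0.05],
    [-0.26,-0.02,0.06],
    [-0.26,-0.02,0.06],
    [-0.26,-0.01,0.07],
    [-0.27,-0.02,0.07],
    [-0.27,-0.01,0.07],
    [0,0,0],
    [0,0,0]
  ],
  "twist": [
    [0.08,0.72,-0.16],
    [0.08,0.72,-0.16],
    [0.08,0.72,-0.16],
    [0.08,0.72,-0.16],
    [0.08,0.72,-0.16],
    [0.08,0.72,-0.16],
    [0,0,0],
    [0,0,0]
  ],
  "gripper": [-1,-1,-1,-1,-1,-1,-1,-1]
}}

```text
time: 8.3
tool_pos: [0.4991, -0.0103, 0.1765]
ee_rot: [-3.14, -1.25, 1.921]
wrist_force: [0.5, 0.6, -1.0]
width: 0.0577
finger_force: 30.0
```

```bash
python3 - <<'E'
from h import *
st(); p,R=plan(np.array([.44,.15,.055]),tool(.35,-.32+np.pi/2),5)
p,R=plan(np.array([.44,.15,.041]),tool(.35,-.32+np.pi/2),4,p=p,R=R)
a=snap('side','s1'); cv2.imwrite('pics/s1c.png',cv2.resize(a[110:300,150:420],None,fx=2.5,fy=2.5)[:,:,::-1])
E
```

```text
t 8.3 q [-0.36  0.42  1.68  0.89  1.96 -0.78] g [0.4402 0.1501 0.1198] y [ 0.939  0.344 -0.001] z [-0.327  0.891 -0.315] w 0.0577 F [ 0.5  0.6 -1. ]
T [[-0.31, -0.0, 0.1], [-0.31, -0.0, 0.1], [-0.3, -0.0, 0.11], [-0.31, -0.01, 0.1], [-0.31, 0.0, 0.1]]
W [-0.0, 0.0, -0.0] x 5 max 0.31
T [[-0.08, -0.0, 0.03], [-0.09, 0.0, 0.03], [-0.08, 0.0, 0.02], [-0.08, 0.0, 0.03]]
W [-0.0, 0.0, -0.0] x 4 max 0.09
```

View pics/s1c.png

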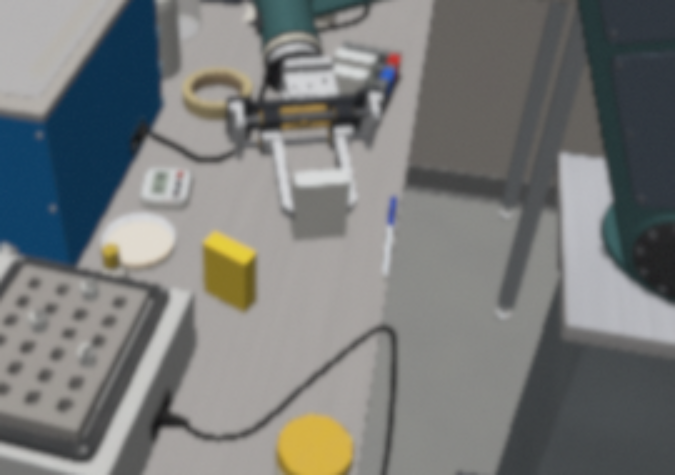

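The side crop shows the box held upright, with its bottom edge about level. Next I'll lower it in steps.

>>> {"name": "play_rows", "arguments": {
  "translation": [
    [-0.31,0,0.1],
    [-0.31,0,0.1],
    [-0.3,0,0.11],
    [-0.31,0,0.1],
    [-0.31,0,0.1],
    [0,0,0]
  ],
  "twist": [
    [0,0,0],
    [0,0,0],
    [0,0,0],
    [0,0,0],
    [0,0,0],
    [0,0,0]
  ],
  "gripper": [-1,-1,-1,-1,-1,-1]
}}

```text
time: 8.95
tool_pos: [0.4982, -0.0099, 0.1096]
ee_rot: [-3.131, -1.254, 1.913]
wrist_force: [0.2, -0.5, -1.7]
width: 0.0577
finger_force: 30.0
```

>>> {"name": "play_rows", "arguments": {
  "translation": [
    [-0.08,0,0.03],
    [-0.08,0,0.03],
    [-0.08,0,0.03],
    [0,0,0]
  ],
  "twist": [
    [0,0,0],
    [0,0,0],
    [0,0,0],
    [0,0,0]
  ],
  "gripper": [-1,-1,-1,-1]
}}

```text
time: 9.35
tool_pos: [0.4988, -0.0097, 0.1015]
ee_rot: [3.14, -1.252, 1.924]
wrist_force: [-0.2, -0.2, -1.6]
width: 0.0577
finger_force: 30.0
```

```bash
python3 - <<'E'
from h import *
st()
E
```

```text
t 9.35 q [-0.36  0.55  1.69  0.85  1.87 -0.9 ] g [0.4399 0.1507 0.0451] y [0.939 0.345 0.   ] z [-0.327  0.891 -0.314] w 0.0577 F [-0.2 -0.2 -1.6]
```

Next I'll step down about 1.5 mm per row, until contact shows.

>>> {"name": "play_rows", "arguments": {
  "translation": [
    [-0.035,0,0.012],
    [-0.035,0,0.012],
    [0,0,0]
  ],
  "twist": [
    [0,0,0],
    [0,0,0],
    [0,0,0]
  ],
  "gripper": [-1,-1,-1]
}}

```text
time: 9.65
tool_pos: [0.4988, -0.0097, 0.0987]
ee_rot: [3.14, -1.252, 1.924]
wrist_force: [-0.4, 0.5, -1.3]
width: 0.0576
finger_force: 30.0
```

>>> {"name": "play_rows", "arguments": {
  "translation": [
    [-0.035,0,0.012],
    [0,0,0]
  ],
  "twist": [
    [0,0,0],
    [0,0,0]
  ],
  "gripper": [-1,-1]
}}

```text
time: 9.85
tool_pos: [0.4989, -0.0098, 0.0974]
ee_rot: [3.139, -1.252, 1.925]
wrist_force: [0.5, -1.0, 0.1]
width: 0.0577
finger_force: 30.0
```

>>> {"name": "play_rows", "arguments": {
  "translation": [
    [-0.03,0,0.01],
    [0,0,0]
  ],
  "twist": [
    [0,0,0],
    [0,0,0]
  ],
  "gripper": [-1,-1]
}}

```text
time: 10.05
tool_pos: [0.499, -0.0099, 0.097]
ee_rot: [3.136, -1.254, 1.928]
wrist_force: [-1.0, -1.2, 5.1]
width: 0.0573
finger_force: 30.0
```

>>> {"name": "play_rows", "arguments": {
  "translation": [
    [0,0,0],
    [0,0,0],
    [0,0,0],
    [0,0,0],
    [0,0,0]
  ],
  "twist": [
    [0,0,0],
    [0,0,0],
    [0,0,0],
    [0,0,0],
    [0,0,0]
  ],
  "gripper": [0.5,0.9,0.9,0.9,0.9]
}}

```text
time: 10.55
tool_pos: [0.4988, -0.0096, 0.0959]
ee_rot: [3.14, -1.252, 1.924]
wrist_force: [-0.7, -0.3, -0.5]
width: 0.0887
finger_force: 0.0
```

>>> {"name": "play_rows", "arguments": {
  "translation": [
    [0,0,-0.1],
    [0,0,-0.25],
    [0,0,-0.4],
    [0.1,0,-0.5],
    [0.3,0,-0.4],
    [0.5,0,-0.3],
    [0.6,0,-0.2],
    [0.6,0,-0.2]
  ],
  "twist": [
    [0,0,0],
    [0,0,0],
    [0,0,0],
    [0,0,0],
    [0,0,0],
    [0,0,0],
    [0,0,0],
    [0,0,0]
  ],
  "gripper": [0.9,0.9,0.9,0.9,0.9,0.9,0.9,0.9]
}}

```text
time: 11.35
tool_pos: [0.5209, -0.0703, 0.2066]
ee_rot: [3.139, -1.251, 1.924]
wrist_force: [-0.2, 0.3, -0.1]
width: 0.0892
finger_force: 0.0
```

```bash
python3 - <<'E'
from h import *
st(); p,R=plan(np.array([.44,.07,.21]),tool(.35,0),14)
for c in ('side','top'):
    a=snap(c,c+'2'); 
    print(c,[(np.round(q['centre'],4),round(q['score'],2)) for q in robot.spot_point('flat_box_center',c)])
b=cv2.imread('pics/side2.png');a=cv2.imread('pics/top2.png')
cv2.imwrite('pics/c2.png',np.hstack([cv2.resize(b[150:270,210:340],(400,369)),cv2.resize(a[140:260,170:300],(400,369))]))
E
```

```text
t 11.35 q [-0.44  0.45  1.56  0.86  2.07 -0.76] g [0.4622 0.0902 0.1501] y [0.939 0.343 0.001] z [-0.326  0.892 -0.314] w 0.0892 F [-0.2  0.3 -0.1]
T [[0.5, -0.05, -0.03], [0.49, -0.05, -0.05], [0.48, -0.05, -0.05], [0.48, -0.05, -0.06], [0.47, -0.05, -0.06], [0.46, -0.05, -0.07], [0.46, -0.05, -0.08], [0.45, -0.05, -0.08], [0.43, -0.05, -0.08], [0.43, -0.05, -0.09], [0.42, -0.04, -0.09], [0.41, -0.05, -0.09], [0.4, -0.05, -0.09], [0.39, -0.05, -0.09]]
W [0.0, -0.89, 0.0] x 14 max 0.5
side [(array([0.4381, 0.1605, 0.0414]), 0.66), (array([ 0.4452, -0.2038,  0.0053]), 0.2)]
top [(array([0.4381, 0.1627, 0.0394]), 0.47)]
```

View pics/c2.png

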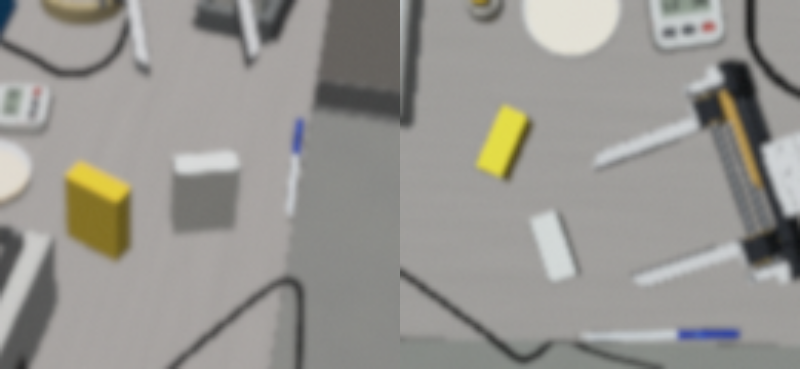

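Both views show the box standing alone at about (0.438, 0.161), z 0.04. That completes the first stage. Now I'll come over it with the tool vertical.

```bash
python3 - <<'E'
from h import *
p,R=plan(np.array([.438,.161,.20]),tool(.35,0),14)
E
```

```text
T [[0.53, 0.0, 0.11], [0.54, 0.01, 0.11], [0.54, -0.0, 0.09], [0.55, 0.0, 0.08], [0.55, 0.0, 0.06], [0.56, 0.01, 0.05], [0.56, 0.0, 0.04], [0.56, 0.0, 0.02], [0.56, 0.01, 0.0], [0.56, -0.0, -0.0], [0.56, 0.0, -0.02], [0.55, 0.01, -0.04], [0.55, -0.0, -0.05], [0.54, 0.0, -0.06]]
W [0.0, -0.89, 0.0] x 14 max 0.56
```

>>> {"name": "play_rows", "arguments": {
  "translation": [
    [0.53,0,0.11],
    [0.54,0,0.11],
    [0.54,0,0.09],
    [0.55,0,0.08],
    [0.55,0,0.06],
    [0.56,0,0.05],
    [0.56,0,0.04],
    [0.56,0,0.02]
  ],
  "twist": [
    [0,-0.89,0],
    [0,-0.89,0],
    [0,-0.89,0],
    [0,-0.89,0],
    [0,-0.89,0],
    [0,-0.89,0],
    [0,-0.89,0],
    [0,-0.89,0]
  ],
  "gripper": [1,1,1,1,1,1,1,1]
}}

```text
time: 12.35
tool_pos: [0.4785, 0.0447, 0.3315]
ee_rot: [-3.14, -0.537, 1.921]
wrist_force: [-0.0, 0.3, -0.4]
width: 0.0941
finger_force: 0.0
```

>>> {"name": "play_rows", "arguments": {
  "translation": [
    [0.56,0,0],
    [0.56,0,0],
    [0.56,0,-0.02],
    [0.55,0,-0.04],
    [0.55,0,-0.05],
    [0.54,0,-0.06],
    [0,0,0],
    [0,0,0]
  ],
  "twist": [
    [0,-0.89,0],
    [0,-0.89,0],
    [0,-0.89,0],
    [0,-0.89,0],
    [0,-0.89,0],
    [0,-0.89,0],
    [0,0,0],
    [0,0,0]
  ],
  "gripper": [1,1,1,1,1,1,1,1]
}}

```text
time: 13.15
tool_pos: [0.4362, 0.1605, 0.3789]
ee_rot: [-3.139, -0.007, 1.924]
wrist_force: [-0.0, -0.2, 0.3]
width: 0.0939
finger_force: 0.0
```

```bash
python3 - <<'E'
from h import *
st(); a=snap('wrist','w3'); print([(np.round(q['centre'],4),round(q['score'],2)) for q in robot.spot_point('flat_box_center','wrist')])
c,s=np.cos(.35),np.sin(.35)
pts=[[.438+c*u-s*v,.161+s*u+c*v,.08] for u,v in ((-.029,-.012),(-.029,.012),(.029,.012),(.029,-.012))]
q=proj('wrist',np.array(pts)); print(q)
b=a.copy(); cv2.polylines(b,[np.round(q).astype(int).reshape(-1,1,2)],True,(255,0,0),1); cv2.imwrite('pics/w3o.png',b[:,:,::-1])
E
```

```text
t 13.15 q [ 0.23 -0.1   1.6   0.01  1.64 -0.12] g [0.4355 0.1615 0.199 ] y [ 0.938  0.346 -0.002] z [-0.004  0.006 -1.   ] w 0.0939 F [-0.  -0.2  0.3]
[(array([0.4353, 0.1629, 0.0344]), 0.91)]
[[227.27846976 204.77143298]
 [226.70698872 180.08126218]
 [288.94358207 180.1204907 ]
 [288.27206712 204.81989574]]
```

View pics/w3o.png

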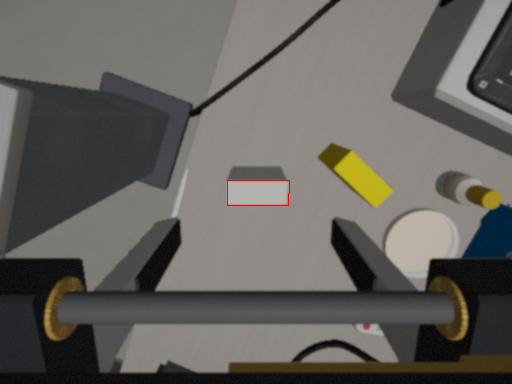

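The overlaid outline sits exactly on the box top, pixels (227..289, 180..205). I'll descend and take it.

```bash
python3 - <<'E'
from h import *
p,R=plan(np.array([.438,.161,.061]),tool(.349,0),8)
E
```

```text
T [[0.0, 0.01, 0.43], [0.0, 0.0, 0.43], [0.0, 0.01, 0.43], [0.01, 0.01, 0.44], [-0.0, 0.01, 0.43], [0.0, 0.0, 0.43], [0.0, 0.01, 0.43], [0.01, 0.01, 0.43]]
W [-0.0, -0.01, 0.0] x 8 max 0.44
```

>>> {"name": "play_rows", "arguments": {
  "translation": [
    [0,0.01,0.43],
    [0,0,0.43],
    [0,0.01,0.43],
    [0.01,0.01,0.44],
    [0,0.01,0.43],
    [0,0,0.43],
    [0,0.01,0.43],
    [0.01,0.01,0.43]
  ],
  "twist": [
    [0,-0.01,0],
    [0,-0.01,0],
    [0,-0.01,0],
    [0,-0.01,0],
    [0,-0.01,0],
    [0,-0.01,0],
    [0,-0.01,0],
    [0,-0.01,0]
  ],
  "gripper": [1,1,1,1,1,1,1,1]
}}

```text
time: 14.05
tool_pos: [0.4385, 0.1608, 0.2408]
ee_rot: [-3.141, 0.002, 1.92]
wrist_force: [-0.4, -0.4, -0.6]
width: 0.0939
finger_force: 0.0
```

>>> {"name": "play_rows", "arguments": {
  "translation": [
    [0,0,0],
    [0,0,0],
    [0,0,0],
    [0,0,0],
    [0,0,0],
    [0,0,0],
    [0,0,0],
    [0,0,0]
  ],
  "twist": [
    [0,0,0],
    [0,0,0],
    [0,0,0],
    [0,0,0],
    [0,0,0],
    [0,0,0],
    [0,0,0],
    [0,0,0]
  ],
  "gripper": [1,-1,-1,-1,-1,-1,-1,-1]
}}

```text
time: 14.85
tool_pos: [0.4381, 0.1623, 0.2428]
ee_rot: [3.141, 0.002, 1.923]
wrist_force: [-0.6, -0.8, 4.1]
width: 0.0579
finger_force: 30.0
```

```bash
python3 - <<'E'
from h import *
st(); p,R,_=cur()
p,R=plan(p+.18*R[:,2]+[0,0,.14],R,4)
S=np.array([[.4525,-.1595],[.4475,-.203],[.4445,-.2455],[.435,-.2875]])
k=np.array([63,21,-21,-63])/1000
A=np.c_[k,np.ones(4)]; f=np.linalg.lstsq(A,S,rcond=None)[0]; print('yaxis',f[0],'origin',f[1]); b=np.arctan2(-f[0][0],f[0][1]); print('beta',b)
g=f[1]-.021*np.array([-np.sin(b),np.cos(b)]); print('slot2',g)
p,R=plan(np.array([*g,.20]),tool(b,0),14,p=p,R=R)
E
```

```text
t 14.85 q [ 0.23 -0.    1.8  -0.    1.35 -0.12] g [0.4384 0.1619 0.0628] y [0.939 0.345 0.001] z [ 0.002 -0.002 -1.   ] w 0.0579 F [-0.6 -0.8  4.1]
T [[-0.0, 0.0, -0.87], [-0.0, 0.0, -0.88], [-0.01, 0.0, -0.87], [0.0, 0.0, -0.88]]
W [0.0, 0.0, 0.0] x 4 max 0.88
yaxis [0.13214286 1.01547619] origin [ 0.444875 -0.223875]
beta -0.12940181543281887
slot2 [ 0.44216514 -0.24469942]
T [[-0.68, -0.24, 0.01], [-0.7, -0.22, 0.0], [-0.7, -0.2, 0.01], [-0.7, -0.17, 0.01], [-0.71, -0.15, 0.0], [-0.72, -0.13, 0.01], [-0.72, -0.1, 0.01], [-0.72, -0.07, 0.0], [-0.72, -0.06, 0.01], [-0.73, -0.02, 0.0], [-0.72, -0.01, 0.01], [-0.73, 0.03, 0.01], [-0.72, 0.05, 0.0], [-0.73, 0.07, 0.01]]
W [0.0, 0.0, 0.34] x 14 max 0.73
```

```bash
python3 - <<'E'
from h import *
p,R,_=cur()
g=p+.18*R[:,2]; p=p+[0,0,.14]
plan(np.array([.442,-.325,.20]),tool(-.13,0),14,p=p,R=R)
E
```

```text
T [[-0.82, -0.29, 0.01], [-0.83, -0.27, 0.0], [-0.83, -0.24, 0.01], [-0.85, -0.21, 0.01], [-0.85, -0.18, 0.0], [-0.85, -0.15, 0.01], [-0.87, -0.12, 0.01], [-0.86, -0.09, 0.0], [-0.87, -0.07, 0.01], [-0.87, -0.03, 0.01], [-0.87, -0.0, 0.0], [-0.86, 0.02, 0.01], [-0.87, 0.06, 0.01], [-0.87, 0.08, 0.0]]
W [0.0, 0.0, 0.34] x 14 max 0.87
```

>>> {"name": "play_rows", "arguments": {
  "translation": [
    [0,0,-0.4],
    [0,0,-0.9],
    [0,0,-0.9],
    [0,0,-0.9],
    [0,0,-0.4]
  ],
  "twist": [
    [0,0,0],
    [0,0,0],
    [0,0,0],
    [0,0,0],
    [0,0,0]
  ],
  "gripper": [-1,-1,-1,-1,-1]
}}

```text
time: 15.35
tool_pos: [0.4383, 0.1628, 0.3858]
ee_rot: [3.135, 0.003, 1.923]
wrist_force: [0.3, 0.1, -0.9]
width: 0.058
finger_force: 30.0
```

>>> {"name": "play_rows", "arguments": {
  "translation": [
    [-0.82,-0.29,0],
    [-0.83,-0.27,0],
    [-0.83,-0.24,0],
    [-0.85,-0.21,0],
    [-0.85,-0.18,0],
    [-0.85,-0.15,0],
    [-0.87,-0.12,0],
    [-0.86,-0.09,0]
  ],
  "twist": [
    [0,0,0.34],
    [0,0,0.34],
    [0,0,0.34],
    [0,0,0.34],
    [0,0,0.34],
    [0,0,0.34],
    [0,0,0.34],
    [0,0,0.34]
  ],
  "gripper": [-1,-1,-1,-1,-1,-1,-1,-1]
}}

```text
time: 16.15
tool_pos: [0.4399, -0.1171, 0.3822]
ee_rot: [3.141, 0.002, 1.649]
wrist_force: [0.3, -0.0, -2.0]
width: 0.0581
finger_force: 30.0
```

>>> {"name": "play_rows", "arguments": {
  "translation": [
    [-0.87,-0.07,0],
    [-0.87,-0.03,0],
    [-0.87,0,0],
    [-0.86,0.02,0],
    [-0.87,0.06,0],
    [-0.87,0.08,0],
    [0,0,0],
    [0,0,0]
  ],
  "twist": [
    [0,0,0.34],
    [0,0,0.34],
    [0,0,0.34],
    [0,0,0.34],
    [0,0,0.34],
    [0,0,0.34],
    [0,0,0],
    [0,0,0]
  ],
  "gripper": [-1,-1,-1,-1,-1,-1,-1,-1]
}}

```text
time: 16.95
tool_pos: [0.4414, -0.325, 0.3821]
ee_rot: [3.141, 0.0, 1.446]
wrist_force: [0.1, 0.5, -1.6]
width: 0.0577
finger_force: 30.0
```

```bash
python3 - <<'E'
from h import *
st(); a=snap('wrist','w4'); 
for n in ('slot0','slot2','rack','filed_a_center','red_slot'): print(n,[(np.round(q['centre'],4),round(q['score'],2)) for q in robot.spot_point(n,'wrist')])
bt=-.13; o=np.array([.4449,-.2239]); ex=np.array([np.cos(bt),np.sin(bt)]); ey=np.array([-ex[1],ex[0]])
b=a.copy()
def poly(cx,cy,hx,hy,z,col):
    P=np.array([[*(o+ex*(cx+u*hx)+ey*(cy+v*hy)),z] for u,v in ((-1,-1),(-1,1),(1,1),(1,-1))]); q=proj('wrist',P); print(np.round(q,1).tolist())
    cv2.polylines(b,[np.round(q*16).astype(int).reshape(-1,1,2)],True,col,1,cv2.LINE_AA,4)
poly(0,-.021,.033,.015,.036,(255,0,255)); poly(0,0,.045,.09,.036,(0,255,0)); poly(0,.021,.029,.012,.084,(255,0,0));poly(0,.063,.029,.012,.084,(255,0,0))
cv2.imwrite('pics/w4o.png',cv2.resize(b,(800,600),interpolation=cv2.INTER_CUBIC)[:,:,::-1])
E
```

```text
t 16.95 q [-0.74  0.09  1.41  0.    1.64 -0.61] g [ 0.4414 -0.325   0.2021] y [ 0.992 -0.125  0.   ] z [ 0. -0. -1.] w 0.0577 F [ 0.1  0.5 -1.6]
slot0 [(array([ 0.4527, -0.1622,  0.0123]), 0.79), (array([ 0.4432, -0.2022,  0.0023]), 0.65), (array([ 0.441 , -0.2456,  0.0021]), 0.6), (array([ 0.4369, -0.2863,  0.0024]), 0.55)]
slot2 [(array([ 0.4527, -0.1622,  0.0123]), 0.79), (array([ 0.4432, -0.2022,  0.0023]), 0.65), (array([ 0.441 , -0.2456,  0.0021]), 0.6), (array([ 0.4369, -0.2863,  0.0024]), 0.55)]
rack [(array([ 0.4465, -0.2255,  0.0006]), 0.6)]
filed_a_center [(array([ 0.4499, -0.201 ,  0.0459]), 0.71)]
red_slot [(array([ 0.4334, -0.2857,  0.0027]), 0.68)]
[[214.4, 120.3], [213.6, 90.1], [278.5, 90.6], [277.7, 120.8]]
[[204.6, 171.3], [198.0, -17.5], [293.9, -16.7], [287.5, 171.8]]
[[210.4, 67.8], [209.5, 37.1], [279.1, 37.6], [278.4, 68.4]]
[[208.8, 13.0], [207.9, -20.5], [280.5, -19.9], [279.7, 13.6]]
```

View pics/w4o.png

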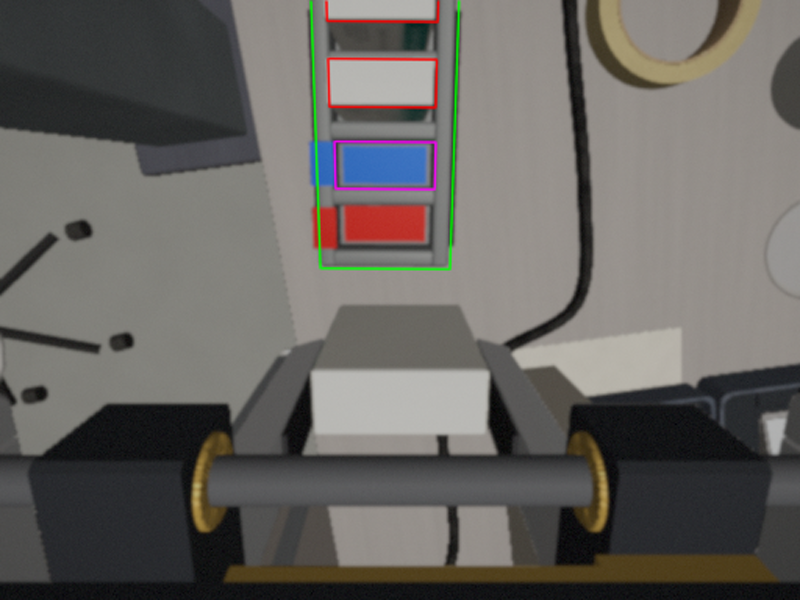

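The overlay fits the rack. The blue slot is outlined at 800-px coordinates (334..436, 141..190) and red is the slot nearer the hand. Next I'll check how the box sits in the hand by fitting its visible top edges.

```bash
python3 - <<'E'
from h import *
p,R,_=cur(); g=p+.18*R[:,2]
for dx in (-.003,0,.003):
  for zz,name in ((.0185,'top'),(-.0615,'bot')):
    P=np.array([g+R[:,0]*(dx+v*.012)+R[:,1]*u*.029+[0,0,zz] for u,v in ((-1,1),(1,1),(1,-1),(-1,-1))]); print(dx,name,np.round(proj('wrist',P)/.64,1).tolist())
im=cv2.cvtColor(cv2.imread('pics/w4.png'),cv2.COLOR_BGR2GRAY).astype(int)
for c in (225,256,290): print(c,[ (r,im[r,c]) for r in range(190,285,1) if abs(im[r+1,c]-im[r-1,c])>25])
plan(np.array([.442,-.244,.12]),tool(-.13,0),6)
E
```

```text
-0.003 top [[307.9, 381.0], [489.9, 380.9], [486.5, 448.0], [311.4, 448.0]]
-0.003 bot [[338.5, 311.2], [459.2, 311.2], [457.7, 357.9], [340.1, 358.0]]
0 top [[307.5, 372.2], [490.3, 372.2], [486.9, 439.9], [311.0, 439.9]]
0 bot [[338.3, 305.2], [459.4, 305.1], [457.9, 352.2], [339.9, 352.3]]
0.003 top [[307.0, 363.4], [490.8, 363.3], [487.3, 431.7], [310.6, 431.7]]
0.003 bot [[338.1, 299.1], [459.6, 299.1], [458.0, 346.5], [339.7, 346.5]]
225 [(194, np.int64(136)), (195, np.int64(117)), (235, np.int64(117)), (236, np.int64(138)), (237, np.int64(162))]
256 [(194, np.int64(134)), (195, np.int64(116)), (235, np.int64(116)), (236, np.int64(139)), (237, np.int64(161)), (277, np.int64(172))]
290 [(194, np.int64(136)), (195, np.int64(118)), (235, np.int64(116)), (236, np.int64(139)), (237, np.int64(162)), (277, np.int64(173))]
T [[0.33, -0.04, 0.35], [0.33, -0.04, 0.34], [0.33, -0.04, 0.35], [0.33, -0.04, 0.35], [0.33, -0.05, 0.34], [0.33, -0.04, 0.35]]
W [0.0, 0.0, 0.01] x 6 max 0.35
```

>>> {"name": "play_rows", "arguments": {
  "translation": [
    [0.33,-0.04,0],
    [0.33,-0.04,0.2],
    [0.33,-0.04,0.35],
    [0.33,-0.04,0.45],
    [0.33,-0.05,0.5],
    [0.33,-0.04,0.4],
    [0,0,0],
    [0,0,0]
  ],
  "twist": [
    [0,0,0.01],
    [0,0,0.01],
    [0,0,0.01],
    [0,0,0.01],
    [0,0,0.01],
    [0,0,0.01],
    [0,0,0],
    [0,0,0]
  ],
  "gripper": [-1,-1,-1,-1,-1,-1,-1,-1]
}}

```text
time: 18.05
tool_pos: [0.4417, -0.2442, 0.3075]
ee_rot: [3.14, 0.002, 1.442]
wrist_force: [0.2, -0.7, -1.6]
width: 0.0579
finger_force: 30.0
```

```bash
python3 - <<'E'
from h import *
st(); p,R=plan(np.array([.442,-.2447,.105]),tool(-.13,0),2)
p,R=plan(np.array([.442,-.2447,.070]),tool(-.13,0),6,p=p,R=R)
E
```

```text
t 18.05 q [-0.62  0.03  1.63 -0.    1.48 -0.49] g [ 0.4419 -0.2446  0.1275] y [ 0.992 -0.128  0.002] z [ 0.002 -0.002 -1.   ] w 0.0579 F [ 0.2 -0.7 -1.6]
T [[-0.01, 0.0, 0.28], [-0.0, 0.01, 0.28]]
W [0.01, 0.01, 0.01] x 2 max 0.28
T [[-0.0, -0.0, 0.15], [-0.0, -0.0, 0.14], [-0.0, -0.0, 0.15], [-0.0, -0.0, 0.15], [-0.0, -0.0, 0.14], [-0.0, -0.0, 0.15]]
W [-0.0, 0.0, -0.0] x 6 max 0.15
```

>>> {"name": "play_rows", "arguments": {
  "translation": [
    [0,0,0.28],
    [0,0,0.28],
    [0,0,0.15],
    [0,0,0.15],
    [0,0,0]
  ],
  "twist": [
    [0,0,0],
    [0,0,0],
    [0,0,0],
    [0,0,0],
    [0,0,0]
  ],
  "gripper": [-1,-1,-1,-1,-1]
}}

```text
time: 18.55
tool_pos: [0.4413, -0.2449, 0.2712]
ee_rot: [-3.141, 0.001, 1.44]
wrist_force: [0.6, 0.5, -0.1]
width: 0.0577
finger_force: 30.0
```

>>> {"name": "play_rows", "arguments": {
  "translation": [
    [0,0,0.15],
    [0,0,0.15],
    [0,0,0.15],
    [0,0,0.1],
    [0,0,0]
  ],
  "twist": [
    [0,0,0],
    [0,0,0],
    [0,0,0],
    [0,0,0],
    [0,0,0]
  ],
  "gripper": [-1,-1,-1,-1,-1]
}}

```text
time: 19.05
tool_pos: [0.4414, -0.2447, 0.2497]
ee_rot: [-3.142, 0.001, 1.441]
wrist_force: [-0.8, 0.6, -1.3]
width: 0.0579
finger_force: 30.0
```

```bash
python3 - <<'E'
from h import *
st()
E
```

```text
t 19.05 q [-0.62  0.07  1.7  -0.    1.37 -0.49] g [ 0.4414 -0.2449  0.0697] y [ 0.992 -0.13  -0.   ] z [-0.    -0.001 -1.   ] w 0.0579 F [-0.8  0.6 -1.3]
```

>>> {"name": "play_rows", "arguments": {
  "translation": [
    [0,0,0.04],
    [0,0,0.03],
    [0,0,0]
  ],
  "twist": [
    [0,0,0],
    [0,0,0],
    [0,0,0]
  ],
  "gripper": [-1,-1,-1]
}}

```text
time: 19.35
tool_pos: [0.4417, -0.2449, 0.2479]
ee_rot: [3.14, 0.002, 1.441]
wrist_force: [0.6, 0.6, -1.4]
width: 0.0579
finger_force: 30.0
```

>>> {"name": "play_rows", "arguments": {
  "translation": [
    [0,0,0.03],
    [0,0,0]
  ],
  "twist": [
    [0,0,0],
    [0,0,0]
  ],
  "gripper": [-1,-1]
}}

```text
time: 19.55
tool_pos: [0.4418, -0.245, 0.2468]
ee_rot: [3.14, 0.002, 1.441]
wrist_force: [0.3, 0.2, -0.8]
width: 0.0582
finger_force: 30.0
```

>>> {"name": "play_rows", "arguments": {
  "translation": [
    [0,0,0.03],
    [0,0,0]
  ],
  "twist": [
    [0,0,0],
    [0,0,0]
  ],
  "gripper": [-1,-1]
}}

```text
time: 19.75
tool_pos: [0.4418, -0.245, 0.2468]
ee_rot: [3.14, 0.002, 1.441]
wrist_force: [-1.8, 1.3, 5.3]
width: 0.0582
finger_force: 30.0
```

>>> {"name": "play_rows", "arguments": {
  "translation": [
    [0,0,0.02],
    [0,0,0]
  ],
  "twist": [
    [0,0,0],
    [0,0,0]
  ],
  "gripper": [-1,-1]
}}

```text
time: 19.95
tool_pos: [0.4418, -0.245, 0.2468]
ee_rot: [3.139, 0.002, 1.441]
wrist_force: [-2.5, 2.0, 8.6]
width: 0.0578
finger_force: 30.0
```

The box is on the slot floor (grasp z 0.0668, so its base is at about 0.004). Now I'll release and retreat.

>>> {"name": "play_rows", "arguments": {
  "translation": [
    [0,0,0],
    [0,0,0],
    [0,0,0],
    [0,0,0],
    [0,0,0],
    [0,0,0]
  ],
  "twist": [
    [0,0,0],
    [0,0,0],
    [0,0,0],
    [0,0,0],
    [0,0,0],
    [0,0,0]
  ],
  "gripper": [0.4,0.8,0.9,0.9,0.9,0.9]
}}

```text
time: 20.55
tool_pos: [0.4417, -0.2449, 0.2445]
ee_rot: [3.14, 0.002, 1.441]
wrist_force: [-0.1, 0.1, -1.1]
width: 0.0891
finger_force: 0.0
```

>>> {"name": "play_rows", "arguments": {
  "translation": [
    [0,0,-0.15],
    [0,0,-0.4],
    [0,0,-0.8],
    [0,0,-0.9],
    [0,0,-0.9],
    [0,0,-0.9],
    [0,0,-0.4],
    [0,0,0]
  ],
  "twist": [
    [0,0,0],
    [0,0,0],
    [0,0,0],
    [0,0,0],
    [0,0,0],
    [0,0,0],
    [0,0,0],
    [0,0,0]
  ],
  "gripper": [0.9,0.9,0.9,0.9,0.9,0.9,0.9,0.9]
}}

```text
time: 21.35
tool_pos: [0.4416, -0.2447, 0.4267]
ee_rot: [3.133, 0.005, 1.441]
wrist_force: [0.4, 0.4, -0.5]
width: 0.0891
finger_force: 0.0
```

```bash
python3 - <<'E'
from h import *
st(); a=snap('wrist','w5'); b=snap('side','s5')
print([(np.round(q['centre'],4),round(q['score'],2)) for q in robot.spot_point('flat_box_center','wrist')])
cv2.imwrite('pics/fin.png',np.hstack([cv2.resize(a,(450,338)),cv2.resize(b[100:230,220:355],(350,338))])[:,:,::-1])
E
```

```text
t 21.35 q [-0.62 -0.02  1.44 -0.    1.71 -0.49] g [ 0.443  -0.2458  0.2467] y [ 0.992 -0.13   0.008] z [ 0.008 -0.006 -1.   ] w 0.0891 F [ 0.4  0.4 -0.5]
[(array([ 0.44  , -0.2479,  0.0363]), 0.65), (array([ 0.446 , -0.2262,  0.0033]), 0.44)]
```

View pics/fin.png

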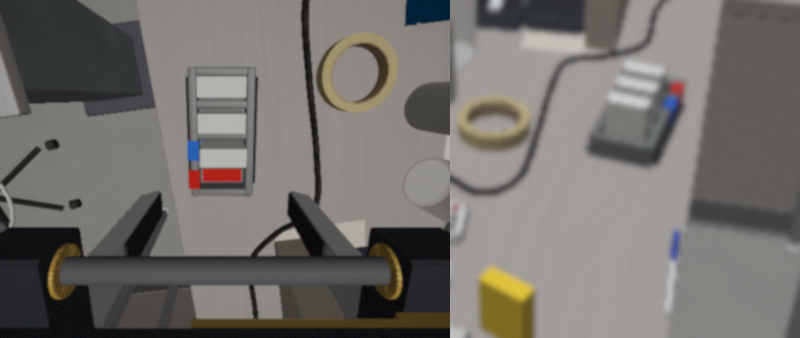

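The picture shows three boxes standing level in slots 0 to 2, with the blue tag beside the third. The red slot is empty and the hand is clear.

```bash
python3 -c "
from bench import robot
print(robot.close_job())"
```

```text
the job is handed in; nothing more can be done
None
```

The slide box was stood on end on the open bench and let go, then retaken and set down in the unreserved (blue-tagged) slot 2. The last picture shows it standing level with the two filed boxes and the red slot empty, and the job is handed in.

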